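# Feel which plug-in unit is loose and mark it

### The job

One of the three plug-in units standing in the chassis has become loose in its slot. Wiggle the units gently sideways by their handles, without wrenching the firm ones, until you find it; rock the loose one fully over to the robot's left and then fully over to the robot's right and leave it leaning right, then push its marker lever, the one in front of it, fully over away from the robot. Leave the other two levers leaning towards the robot and do not disturb the other things lying about.

Things in the scene. Friction and masses are not known exactly. Their poses are not given: they have to be found in the camera images.
- chassis: Low grey sheet-steel chassis on the desk, 260 mm deep (x), 440 wide (y), 88 high; fixed. Origin: on the desk, midway across, 110 mm behind its front face. Its x points away from the robot, y to the robot's left, z up; turned up to 0.2 rad about the vertical. Three identical plug-in units stand up out of its top, 130 mm apart across its width; in front of each, nearer the robot, stands that unit's marker lever.
- unit_left_bar (a point): Centre of the black handle bar on top of the left (+y) unit: 70 mm long (chassis x), 16 thick (y), 14 high. Below it a handle opening 29 mm high between two posts, then the unit's aluminium body, 70 x 26 mm, its top 36 mm below the bar centre, and a flange 88 x 62 mm at its foot. Upright, the bar centre is at chassis x = 35, y = 130 mm, 185 mm above the desk.
- unit_left_pivot (a point): Fixed point on the axis (along chassis x, 12 mm above the desk) about which the left (+y) unit can tip sideways. If loose it rocks 0.13 rad either way (bar 22 mm to each side) against about 1.5 N at the bar and stays where it is left. If firm the bar gives 3 mm at 20 N (9 at 60 N) and springs back. All units start upright and look alike.
- mark_left (a joint): Marker lever of the left (+y) unit: 0 = leaning towards the robot (not marked), 1.0 rad = fully over, leaning away from the robot (marked). Starts between 0 and 0.12, stays where it is left, needs about 1 N at the ball. Its base block is 70 (x) x 50 mm, its top 113 mm above the desk.
- mark_left_tip (a point): Centre of the black ball (26 mm across) on the left (+y) lever; steel shaft 10 mm thick, 70 mm from ball centre to axis. It swings in the chassis x-z plane about chassis x = -65, y = 130 mm, 110 mm above the desk, 0.5 rad to either side of upright: ball from 34 mm nearer the robot than the axis to 34 mm beyond, 171 mm above the desk at both ends.
- unit_mid_bar (a point): Centre of the black handle bar on top of the middle unit: 70 mm long (chassis x), 16 thick (y), 14 high. Below it a handle opening 29 mm high between two posts, then the unit's aluminium body, 70 x 26 mm, its top 36 mm below the bar centre, and a flange 88 x 62 mm at its foot. Upright, the bar centre is at chassis x = 35, y = 0 mm, 185 mm above the desk.
- unit_mid_pivot (a point): Fixed point on the axis (along chassis x, 12 mm above the desk) about which the middle unit can tip sideways. If loose it rocks 0.13 rad either way (bar 22 mm to each side) against about 1.5 N at the bar and stays where it is left. If firm the bar gives 3 mm at 20 N (9 at 60 N) and springs back. All units start upright and look alike.
- mark_mid (a joint): Marker lever of the middle unit: 0 = leaning towards the robot (not marked), 1.0 rad = fully over, leaning away from the robot (marked). Starts between 0 and 0.12, stays where it is left, needs about 1 N at the ball. Its base block is 70 (x) x 50 mm, its top 113 mm above the desk.
- mark_mid_tip (a point): Centre of the black ball (26 mm across) on the middle lever; steel shaft 10 mm thick, 70 mm from ball centre to axis. It swings in the chassis x-z plane about chassis x = -65, y = 0 mm, 110 mm above the desk, 0.5 rad to either side of upright: ball from 34 mm nearer the robot than the axis to 34 mm beyond, 171 mm above the desk at both ends.
- unit_right_bar (a point): Centre of the black handle bar on top of the right (-y) unit: 70 mm long (chassis x), 16 thick (y), 14 high. Below it a handle opening 29 mm high between two posts, then the unit's aluminium body, 70 x 26 mm, its top 36 mm below the bar centre, and a flange 88 x 62 mm at its foot. Upright, the bar centre is at chassis x = 35, y = -130 mm, 185 mm above the desk.
- unit_right_pivot (a point): Fixed point on the axis (along chassis x, 12 mm above the desk) about which the right (-y) unit can tip sideways. If loose it rocks 0.13 rad either way (bar 22 mm to each side) against about 1.5 N at the bar and stays where it is left. If firm the bar gives 3 mm at 20 N (9 at 60 N) and springs back. All units start upright and look alike.
- mark_right (a joint): Marker lever of the right (-y) unit: 0 = leaning towards the robot (not marked), 1.0 rad = fully over, leaning away from the robot (marked). Starts between 0 and 0.12, stays where it is left, needs about 1 N at the ball. Its base block is 70 (x) x 50 mm, its top 113 mm above the desk.
- mark_right_tip (a point): Centre of the black ball (26 mm across) on the right (-y) lever; steel shaft 10 mm thick, 70 mm from ball centre to axis. It swings in the chassis x-z plane about chassis x = -65, y = -130 mm, 110 mm above the desk, 0.5 rad to either side of upright: ball from 34 mm nearer the robot than the axis to 34 mm beyond, 171 mm above the desk at both ends.
- wrench: Steel wrench 150 mm long lying on the back edge of the chassis top; bystander.
- bit_case: Small grey bit case 45 x 75 x 22 mm lying on the chassis top, at its back right corner; bystander.
- mug: White mug, 80 mm across, 95 mm high, on the desk to the left; bystander. Origin: centre of its underside.
- mouse: Black computer mouse about 105 mm long on the desk to the right; bystander.
- adapter: Black power adapter 120 x 55 x 34 mm on the desk to the right of the chassis; bystander.
- tester: Grey hand-held tester 150 x 75 x 30 mm on the desk to the left of the chassis; bystander.

How it is judged:
On the way, in this order (a step that is already met when the one before it is completed fails the run):
1. the loose unit has been rocked over to the robot's left (handle bar at least 14 mm off upright) ((y of unit_left_bar in the frame of chassis above 0.144 m or y of unit_mid_bar in the frame of chassis above 0.014 m or y of unit_right_bar in the frame of chassis above -0.116 m)), for 0.05 s.
2. then it has been rocked over to the robot's right (handle bar at least 14 mm off upright) ((y of unit_left_bar in the frame of chassis below 0.116 m or y of unit_mid_bar in the frame of chassis below -0.014 m or y of unit_right_bar in the frame of chassis below -0.144 m)), for 0.05 s.
3. then its own marker lever is over, away from the robot, and no other (((y of unit_left_bar in the frame of chassis below 0.116 m and value of joint mark_left above 0.8 rad and value of joint each of mark_mid, mark_right below 0.3 rad) or (y of unit_mid_bar in the frame of chassis below -0.014 m and value of joint mark_mid above 0.8 rad and value of joint each of mark_left, mark_right below 0.3 rad) or (y of unit_right_bar in the frame of chassis below -0.144 m and value of joint mark_right above 0.8 rad and value of joint each of mark_left, mark_mid below 0.3 rad))), for 0.2 s.
At the end, for the whole second after the job is handed in: The loose unit is left leaning to the robot's right (handle bar at least 14 mm off its upright place), its own marker lever is over away from the robot (above 0.8 rad of 1.0) and the other two levers still lean towards the robot (below 0.3 rad) (((y of unit_left_bar in the frame of chassis below 0.116 m and value of joint mark_left above 0.8 rad and value of joint each of mark_mid, mark_right below 0.3 rad) or (y of unit_mid_bar in the frame of chassis below -0.014 m and value of joint mark_mid above 0.8 rad and value of joint each of mark_left, mark_right below 0.3 rad) or (y of unit_right_bar in the frame of chassis below -0.144 m and value of joint mark_right above 0.8 rad and value of joint each of mark_left, mark_mid below 0.3 rad))); the robot touches nothing.
It fails at once if a unit is wrenched: struck or pushed with more than 60 N (contact force between any of unit_left, unit_mid, unit_right and the fingers above 60 N or contact force between any of unit_left, unit_mid, unit_right and the arm above 60 N).
It fails at once if a bystander (wrench, bit case, mug, mouse, adapter, tester) is shifted by more than 40 mm or the mug is tipped (distance of any of wrench, bit_case, mug, mouse, adapter, tester from where it was at the start of the episode above 0.04 m or angle between mug's own z axis and vertical above 0.5 rad).
It also fails if it takes over 58 s, if anything falls off the work surface, if the arm or the gripper's body presses on something with over 40 N, if the wrist force passes 120 N, or if a joint passes its speed limit or range.

### The arm

A 6-joint arm with a two-finger parallel gripper is mounted at the origin on the work surface. World frame = base frame: x ahead of the robot, y to its left, z up, the work surface at z = 0. Lengths are in m, angles in rad, forces in N, time in s.
With the tool pointing down it reaches from about 0.35 to 0.925 m from the base axis. Payload 6.4 kg.
Tool frame: the origin (TCP) lies on the centre line of the jaws, within the pads' length; the fingertips stand 22 mm ahead of it and the grasp point (between the pads) lies 3 mm ahead of it; z points along the fingers, x is the direction in which the jaws open and shut, and the axes are right-handed (so a half turn about z gives the same grasp; the last joint's range is limited). The gripper opens to 94 mm and grips with 3 to 60 N. Pads are 16 mm wide; open, the fingers measure 119 mm over their backs; the gripper's body (75 mm by 177 mm) begins 78 mm behind the grasp point.
Start: joints at [-1.444, 0.245, 1.558, -0, 1.339, -0.174], TCP at [0.193, -0.621, 0.227] pointing down, gripper open.
Joint ranges: [-3.13, 3.13], [-1.02, 2.26], [0.13, 2.54], [-0.95, 4.09], [0.21, 2.88], [-2.74, 2.74]. Speed limits (rad/s): [2.57, 2.57, 3.14, 3.14, 3.14, 3.14].

### API

Orientations are given as a rotation vector (axis times angle).
In Python, from rig import r gives the robot as it stands. The module is installed in compiled form; this text tells all that it offers.
- The arm moves only by the tool send_rows, never from a script. Its argument "motion" is a list of rows, each an object with "delta_rot": the turn, a rotation vector about the tool's x, y, z in rad, a list of three; "offset": the shift along the tool's x, y, z in mm, a list of three; "jaw": the opening, from -1 (shut) to 1 (fully open), so that 0 is half open. A call has 1 to 5 rows; each row shifts and turns the commanded pose from where the row before left it, along the tool's axes as they then stand; what a row does not reach is not made up. A row lasts 1/10 s, in which the tool goes at most 50 mm and 8.59 degrees, less where a joint would pass 70% of its speed; a pose out of reach is approached as far as the arm can. A call is refused whole if a number of a shift passes 50 or a number of a turn 0.15, either way. A call with a gripper value outside its range is refused whole. The fingers move at their own pace and stop on an object; "newtons" is the grip in N (left out, the last holds). Time passes only in rows, so rows that do not move let the fingers close. It gives the time, the measured TCP pose, the force and the opening at its end, in the units of the state.
- r.observe(): the state, without advancing time (a new reading comes with each control period).
- r.read_camera(name): name is "side" or "top"; returns (picture, depth): 400x640x3 uint8, red, green, blue; 400x640 float32, m along the optical axis (not along the pixel's ray), 0 where there is no reading.
- r.camera_model(name): a dict with "fx", "fy", "cx", "cy" (pixels), "rvec" (rotation vector, rad) and "tvec" (3), from world to camera coordinates, as OpenCV has them. Camera axes: x right, y down, z forward; pixel columns grow to the right and rows downward; lengths in m; the calibration is good to about 2 mm. A picture is of the moment at which its call begins. camera_model takes no time and is no camera call.
- r.finish_job(): hands the job in, once; it reports no verdict.
The state is a dict: "t": time; "q": joint angles; "qvel": joint speeds; "joint_torque": joint torques, N m; "position": TCP position; "ee_rot": TCP orientation; "wrist_force": force on the tool from outside, world axes, zero at the start; "moment": the same for the moment, N m; "grip_width": finger opening in m.
Only numpy, scipy, OpenCV 4.12 (cv2) and the standard library are available. Lean on these libraries where they do the work, as an engineer would, in place of code of your own. Each camera call takes 0.05 s, during which the arm holds its last target.

## Working session

There is one attempt and no reset: what is moved stays moved. The work goes in short steps, Python scripts to look and compute and a tool call to move; the robot and the scene stay as the last step left them, time stands still between calls to the robot, and variables do not carry over. Pictures are saved under pics/ and viewed, and the job is handed in when it is done.

Besides the shell and the picture viewer there is one more tool, called after "Request:" as name(argument=value, ...), one argument or row to a line, values as JSON. send_rows: Moves the arm, as the interface text tells. Its arguments: {"type":"object","properties":{"motion":{"type":"array","items":{"type":"object","properties":{"delta_rot":{"type":"array","items":{"type":"number"}},"offset":{"type":"array","items":{"type":"number"}},"jaw":{"type":"number"}}}},"newtons":{"type":"number"}},"required":["motion"]}

```bash
mkdir -p pics; python3 - <<'E'
from rig import r
import cv2,numpy as np
s=r.observe();print({k:np.round(v,3) for k,v in s.items()})
for n in("side","top"):
    p,d=r.read_camera(n);cv2.imwrite(f"pics/{n}0.png",p[:,:,::-1]);np.savez(f"{n}0.npz",p=p,d=d)
    print(n,r.camera_model(n))
E
```

```text
{'t': np.float64(0.0), 'q': array([-1.444,  0.246,  1.559, -0.   ,  1.339, -0.174]), 'qvel': array([ 0.001, -0.001,  0.002,  0.001, -0.001, -0.002]), 'joint_torque': array([ 3.0000e-03, -4.1583e+01, -3.1460e+01,  6.9000e-02,  3.3000e-02,
       -0.0000e+00]), 'position': array([ 0.193, -0.62 ,  0.226]), 'ee_rot': array([-2.528e+00,  1.863e+00,  2.000e-03]), 'wrist_force': array([ 0.265,  0.241, -0.4  ]), 'moment': array([0.016, 0.006, 0.025]), 'grip_width': np.float64(0.094)}
side {'fx': 467.8619760088755, 'fy': 467.8619760088755, 'cx': 326.1050117159798, 'cy': 198.61491004192348, 'rvec': array([ 2.19582524, -0.91134058,  0.39202618]), 'tvec': array([-0.40801195,  0.36152707,  1.46047238])}
top {'fx': 445.9715417952523, 'fy': 445.9715417952523, 'cx': 324.26279371413756, 'cy': 202.4006730372611, 'rvec': array([ 2.0874965 , -2.12705574,  0.23203712]), 'tvec': array([0.01850463, 0.58392634, 1.34646231])}
```

View pics/side0.png

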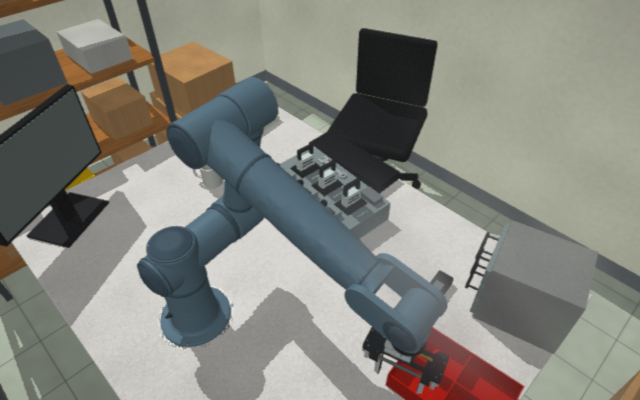

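View pics/top0.png

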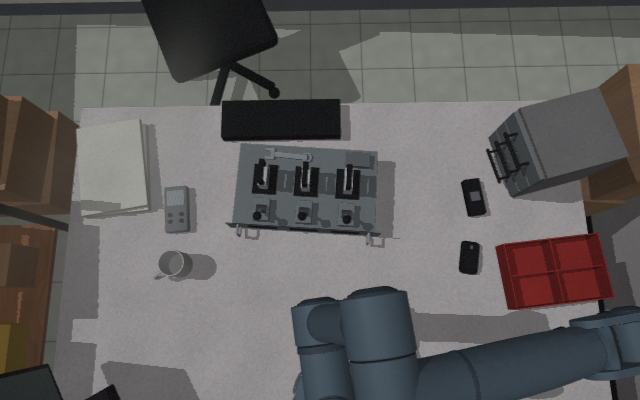

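The top view shows the chassis at about (230-380, 145-235), with three dark units at y≈180 and lever balls at y≈216. The side view shows it partly behind the arm. I'll enlarge the chassis next.

```bash
python3 - <<'E'
import cv2,numpy as np
p=np.load("top0.npz")["p"][:,:,::-1]
cv2.imwrite("pics/topz.png",cv2.resize(p[135:250,220:400],None,fx=4.4,fy=4.4,interpolation=cv2.INTER_CUBIC))
E
```

```text
(no output)
```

View pics/topz.png

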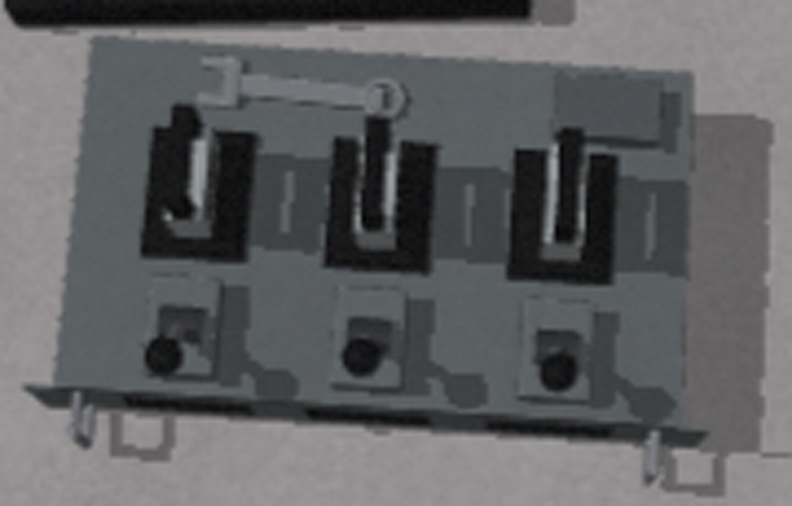

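```bash
cat > h.py <<'E'
import cv2,numpy as np
from rig import r
def cloud(n,d):
    m=r.camera_model(n);R=cv2.Rodrigues(m["rvec"])[0]
    v,u=np.indices(d.shape)
    c=np.stack([(u-m["cx"])/m["fx"]*d,(v-m["cy"])/m["fy"]*d,d],-1)
    return (c-m["tvec"])@R   # R^T(c-t)
def ray(n,u,v,z):
    m=r.camera_model(n);R=cv2.Rodrigues(m["rvec"])[0]
    o=-R.T@m["tvec"];k=R.T@np.array([(u-m["cx"])/m["fx"],(v-m["cy"])/m["fy"],1]);return o+k*(z-o[2])/k[2]
E
python3 - <<'E'
from h import *
f=np.load("top0.npz");P=cloud("top",f["d"]);p=f["p"]
roi=np.zeros(f["d"].shape,bool);roi[138:245,222:395]=1
z=P[...,2]
for lo,hi,nm in((.078,.098,"top"),):
    m=roi&(z>lo)&(z<hi);q=P[m];print(nm,len(q),np.median(q[:,2]));R=cv2.minAreaRect(q[:,:2].astype(np.float32));print(R)
m=(roi&(z>.15)&(z<.22)).astype(np.uint8)
n,l,st,ce=cv2.connectedComponentsWithStats(m)
for i in range(1,n):
    if st[i,4]<6:continue
    q=P[l==i];print(st[i],ce[i].round(1),"mean",q.mean(0).round(4),"min",q.min(0).round(3),"max",q.max(0).round(3))
E
```

```text
top 8398 0.08743803473569602
((0.6301811933517456, 0.05773577094078064), (0.4803565442562103, 0.2867541015148163), 82.21084594726562)
[257 159  10  26 163] [260.9 171.3] mean [0.6539 0.1917 0.1857] min [0.622 0.182 0.151] max [0.691 0.205 0.198]
[302 161   8  27 162] [305.  174.3] mean [0.6425 0.0628 0.1852] min [0.612 0.052 0.15 ] max [0.682 0.073 0.199]
[344 164   9  27 157] [348.8 176.5] mean [ 0.6333 -0.0651  0.1862] min [ 0.601 -0.075  0.15 ] max [ 0.671 -0.052  0.198]
[253 211   9   9  63] [257.  215.2] mean [0.5248 0.2024 0.1781] min [0.514 0.191 0.151] max [0.543 0.215 0.187]
[298 212   9   9  64] [301.8 216. ] mean [0.5194 0.0733 0.182 ] min [0.508 0.061 0.171] max [0.532 0.085 0.191]
[343 215   9   9  62] [346.7 219.3] mean [ 0.5075 -0.0553  0.1815] min [ 0.497 -0.068  0.172] max [ 0.52  -0.045  0.189]
```

```bash
cat >> h.py <<'E'
PSI=-0.08
c,s_=np.cos(PSI),np.sin(PSI)
X=np.array([c,s_,0]);Y=np.array([-s_,c,0])
MID=np.array([.6425,.0630,0])
O=MID-.035*X
def W(x,y,z): return O+x*X+y*Y+np.array([0,0,z])
def C(p): d=np.asarray(p)-O; return np.array([d@X,d@Y,p[2]])
def st():
    s=r.observe();R=cv2.Rodrigues(s["ee_rot"])[0]
    print("t %.2f"%s["t"],"chassis mm",(C(s["position"])*1000).round(1),"F chassis",np.round([s["wrist_force"]@X,s["wrist_force"]@Y,s["wrist_force"][2]],1),"w %.3f"%s["grip_width"])
    return s,R
def goto(x,y,z):
    s,R=st();d=W(x,y,z)-s["position"];print("offset tool mm",(R.T@d*1000).round(1))
    x_,y_,z_=Y,None,np.array([0,0,-1.]) 
    best=None
    for sg in(1,-1):
        T=np.stack([sg*Y,np.cross([0,0,-1.],sg*Y),[0,0,-1.]],1)
        rv=cv2.Rodrigues(R.T@T)[0].ravel();print("rot to align x=%+dY"%sg,rv.round(3),"offset after rot",(T.T@d*1000).round(1))
E
python3 - <<'E'
from h import *
f=np.load("top0.npz");P=cloud("top",f["d"]);z=P[...,2]
roi=np.zeros(z.shape,bool);roi[138:245,222:395]=1
m=(roi&(z>.184)&(z<.205)).astype(np.uint8)
n,l,s,ce=cv2.connectedComponentsWithStats(m)
for i in range(1,n):
    if s[i,4]<15:continue
    q=P[l==i];R=cv2.minAreaRect(q[:,:2].astype(np.float32));print(s[i,4],"centre",np.round(R[0],4),np.round(R[1],3),R[2],"med z",np.median(q[:,2]).round(4),"chassis",C(q.mean(0)).round(4))
m=(roi&(z>.105)&(z<.12)).astype(np.uint8)
n,l,s,ce=cv2.connectedComponentsWithStats(m)
for i in range(1,n):
    if s[i,4]<30:continue
    q=P[l==i];print(s[i,4],"block",C((q.min(0)+q.max(0))/2).round(4))
print("balls",[C(b).round(4) for b in([.5248,.2024,.17],[.5194,.0733,.17],[.5075,-.0553,.17])])
goto(.035,-.130,.26)
E
```

```text
129 centre [0.6573 0.1928] [0.017 0.069] 85.18519592285156 med z 0.1906 chassis [0.0396 0.1299 0.1906]
129 centre [0.6475 0.0633] [0.016 0.07 ] 85.32295989990234 med z 0.1909 chassis [0.0395 0.0004 0.1908]
131 centre [ 0.636  -0.0662] [0.016 0.07 ] 85.312744140625 med z 0.191 chassis [ 0.0384 -0.1291  0.191 ]
21 centre [0.5208 0.0732] [0.017 0.014] 45.00823211669922 med z 0.1858 chassis [-0.0877  0.0002  0.1865]
15 centre [ 0.5072 -0.0575] [0.014 0.012] 87.6908950805664 med z 0.1854 chassis [-0.0897 -0.1304  0.186 ]
294 block [ 0.1159 -0.1575  0.1116]
256 block [-0.0593  0.1294  0.1129]
276 block [-0.0605  0.0007  0.1126]
272 block [-0.0605 -0.1287  0.1125]
balls [array([-0.0935,  0.1295,  0.17  ]), array([-0.0885,  0.0004,  0.17  ]), array([-0.0901, -0.1287,  0.17  ])]
t 0.10 chassis mm [-358.9 -717.1  226.5] F chassis [-0.  -0.  -0.8] w 0.094
offset tool mm [-398.7 -583.9  -32.7]
rot to align x=+1Y [-2.000e-03  0.000e+00 -2.761e+00] offset after rot [587.1 393.9 -33.5]
rot to align x=-1Y [0.    0.002 0.381] offset after rot [-587.1 -393.9  -33.5]
```

```bash
sed -i 's/MID=.*/MID=np.array([.6470,.0635,0])/;s/PSI=-0.08$/PSI=-0.082/' h.py; python3 -c "
from h import *
goto(.035,-.130,.26)"
```

```text
t 0.10 chassis mm [-361.9 -718.7  226.5] F chassis [-0.  -0.  -0.8] w 0.094
offset tool mm [-397.9 -588.1  -32.7]
rot to align x=+1Y [-2.000e-03  0.000e+00 -2.759e+00] offset after rot [588.7 396.9 -33.5]
rot to align x=-1Y [0.    0.002 0.383] offset after rot [-588.7 -396.9  -33.5]
```

Request:
send_rows(
  motion=[
    {"offset":[-10,-15,-30],"delta_rot":[0,0,0],"jaw":1},
    {"offset":[-26,-38,-4],"delta_rot":[0,0,0],"jaw":1},
    {"offset":[-26,-38,0],"delta_rot":[0,0,0],"jaw":1},
    {"offset":[-26,-38,0],"delta_rot":[0,0,0],"jaw":1},
    {"offset":[-26,-38,0],"delta_rot":[0,0,0],"jaw":1},
  ],
)

```text
t: 0.6
position: [0.319, -0.4607, 0.261]
ee_rot: [-2.528, 1.864, 0.001]
wrist_force: [1.2, -0.4, 0.4]
grip_width: 0.0942
```

Request:
send_rows(
  motion=[
    {"offset":[-26,-38,0],"delta_rot":[0,0,0],"jaw":0.5},
    {"offset":[-26,-38,0],"delta_rot":[0,0,0],"jaw":0.2},
    {"offset":[-26,-38,0],"delta_rot":[0,0,0],"jaw":0},
    {"offset":[-26,-38,0],"delta_rot":[0,0,0],"jaw":0},
    {"offset":[-26,-38,0],"delta_rot":[0,0,0],"jaw":0},
  ],
)

```text
t: 1.1
position: [0.462, -0.2802, 0.2612]
ee_rot: [-2.529, 1.864, 0.001]
wrist_force: [0.2, 0.5, 0.5]
grip_width: 0.0573
```

```bash
python3 -c "
from h import *
goto(.035,-.130,.26);print(r.observe()['q'].round(2))"
```

```text
t 1.10 chassis mm [-121.3 -357.7  261.2] F chassis [0.1 0.5 0.5] w 0.057
offset tool mm [-152.9 -230.     1.2]
rot to align x=+1Y [-0.     0.    -2.759] offset after rot [227.7 156.3   1.2]
rot to align x=-1Y [0.    0.    0.383] offset after rot [-227.7 -156.3    1.2]
[-0.76 -0.04  1.8  -0.    1.38  0.52]
```

Request:
send_rows(
  motion=[
    {"offset":[-26,-38,0],"delta_rot":[0,0,0],"jaw":0},
    {"offset":[-26,-38,0],"delta_rot":[0,0,0],"jaw":0},
    {"offset":[-26,-38,0],"delta_rot":[0,0,0.128],"jaw":0},
    {"offset":[-26,-38,0],"delta_rot":[0,0,0.128],"jaw":0},
    {"offset":[0,0,0],"delta_rot":[0,0,0.127],"jaw":0},
  ],
)

```text
t: 1.6
position: [0.5821, -0.1376, 0.2608]
ee_rot: [-2.128, 2.31, 0.002]
wrist_force: [-0.7, -0.2, 0.1]
grip_width: 0.047
```

```bash
python3 -c "
from h import *
goto(.035,-.130,.185)"
```

```text
t 1.60 chassis mm [ -13.2 -205.8  260.8] F chassis [-0.7 -0.3  0.1] w 0.047
offset tool mm [-75.7 -48.3  75.9]
rot to align x=+1Y [-2.000e-03  0.000e+00 -3.141e+00] offset after rot [75.8 48.2 75.8]
rot to align x=-1Y [0.    0.001 0.   ] offset after rot [-75.8 -48.2  75.8]
```

Request:
send_rows(
  motion=[
    {"offset":[-38,-24,0],"delta_rot":[0,0,0],"jaw":0},
    {"offset":[-38,-24,0],"delta_rot":[0,0,0],"jaw":0},
    {"offset":[0,0,0],"delta_rot":[0,0,0],"jaw":0},
  ],
)

```text
t: 1.9
position: [0.6356, -0.066, 0.2606]
ee_rot: [-2.134, 2.305, 0.002]
wrist_force: [-0.8, -0.6, 0.1]
grip_width: 0.047
```

```bash
python3 - <<'E'
from h import *
goto(.035,-.130,.185)
import cv2
p,d=r.read_camera("side");cv2.imwrite("pics/s1.png",cv2.resize(p[100:260,230:450,::-1],None,fx=3.5,fy=3.5))
E
```

```text
t 1.90 chassis mm [  34.2 -130.   260.6] F chassis [-0.8 -0.7  0.1] w 0.047
offset tool mm [ 0.1 -0.8 75.6]
rot to align x=+1Y [-2.000e-03  1.000e-03 -3.137e+00] offset after rot [-0.   0.8 75.6]
rot to align x=-1Y [0.001 0.001 0.005] offset after rot [ 0.  -0.8 75.6]
```

View pics/s1.png

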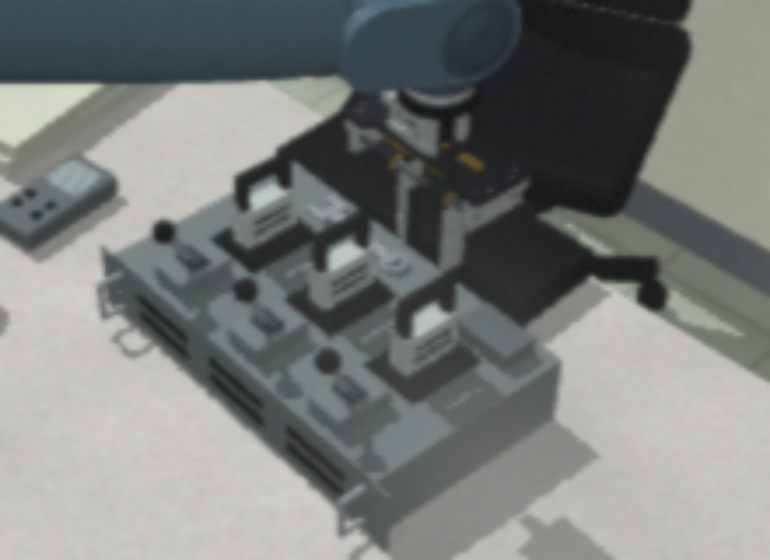

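The fingers hang above the right unit's bar, with the jaws lying across it. I'll lower, then wiggle.

Request:
send_rows(
  motion=[
    {"offset":[0,0,25],"delta_rot":[0,0,0],"jaw":0},
    {"offset":[0,0,25],"delta_rot":[0,0,0],"jaw":0},
    {"offset":[0,0,25],"delta_rot":[0,0,0],"jaw":0},
    {"offset":[0,0,0],"delta_rot":[0,0,0],"jaw":0},
  ],
)

```text
t: 2.35
position: [0.6309, -0.0701, 0.1819]
ee_rot: [2.124, -2.309, -0.011]
wrist_force: [-1.3, -0.5, 0.0]
grip_width: 0.047
```

Request:
send_rows(
  motion=[
    {"offset":[-6,0,0],"delta_rot":[0,0,0],"jaw":0},
    {"offset":[-5,0,0],"delta_rot":[0,0,0],"jaw":0},
    {"offset":[0,0,0],"delta_rot":[0,0,0],"jaw":0},
  ],
)

```text
t: 2.65
position: [0.6358, -0.0585, 0.1884]
ee_rot: [-2.128, 2.309, -0.004]
wrist_force: [0.1, -0.8, -0.1]
grip_width: 0.0473
```

Request:
send_rows(
  motion=[
    {"offset":[-3,0,0],"delta_rot":[0,0,0],"jaw":0},
    {"offset":[-1,0,0],"delta_rot":[0,0,0],"jaw":0},
    {"offset":[0,0,0],"delta_rot":[0,0,0],"jaw":0},
  ],
)

```text
t: 2.95
position: [0.6354, -0.0547, 0.1868]
ee_rot: [-2.128, 2.31, -0.001]
wrist_force: [-0.6, -0.7, -0.0]
grip_width: 0.0468
```

```bash
python3 -c "
from h import *
st()"
```

```text
t 2.95 chassis mm [  33.2 -118.7  186.8] F chassis [-0.5 -0.8 -0. ] w 0.047
```

Request:
send_rows(
  motion=[
    {"offset":[-3,0,0],"delta_rot":[0,0,0],"jaw":0},
    {"offset":[0,0,0],"delta_rot":[0,0,0],"jaw":0},
  ],
)

```text
t: 3.15
position: [0.6356, -0.0516, 0.1865]
ee_rot: [-2.129, 2.311, 0.0]
wrist_force: [0.0, 1.0, 0.0]
grip_width: 0.0472
```

Request:
send_rows(
  motion=[
    {"offset":[-2,0,0],"delta_rot":[0,0,0],"jaw":0},
    {"offset":[0,0,0],"delta_rot":[0,0,0],"jaw":0},
  ],
)

```text
t: 3.35
position: [0.6357, -0.0497, 0.1864]
ee_rot: [-2.128, 2.311, 0.0]
wrist_force: [0.5, -0.2, -0.6]
grip_width: 0.047
```

Request:
send_rows(
  motion=[
    {"offset":[-2,0,0],"delta_rot":[0,0,0],"jaw":0},
    {"offset":[0,0,0],"delta_rot":[0,0,0],"jaw":0},
  ],
)

```text
t: 3.55
position: [0.6359, -0.0479, 0.1865]
ee_rot: [2.128, -2.311, 0.0]
wrist_force: [-0.3, -0.7, -0.3]
grip_width: 0.0471
```

```bash
python3 -c "
from h import *
st()"
```

```text
t 3.55 chassis mm [  33.  -112.   186.5] F chassis [-0.2 -0.7 -0.3] w 0.047
```

Request:
send_rows(
  motion=[
    {"offset":[-2,0,0],"delta_rot":[0,0,0],"jaw":0},
    {"offset":[0,0,0],"delta_rot":[0,0,0],"jaw":0},
  ],
)

```text
t: 3.75
position: [0.636, -0.0469, 0.1865]
ee_rot: [2.127, -2.31, 0.003]
wrist_force: [-0.6, -5.5, -1.0]
grip_width: 0.0472
```

Request:
send_rows(
  motion=[
    {"offset":[-2,0,0],"delta_rot":[0,0,0],"jaw":0},
    {"offset":[0,0,0],"delta_rot":[0,0,0],"jaw":0},
  ],
)

```text
t: 3.95
position: [0.636, -0.0463, 0.1865]
ee_rot: [2.125, -2.308, 0.005]
wrist_force: [-2.1, -9.3, -0.1]
grip_width: 0.0467
```

```bash
python3 - <<'E'
from h import *
st()
p,d=r.read_camera("side");cv2.imwrite("pics/s2.png",cv2.resize(p[100:260,230:450,::-1],None,fx=3.5,fy=3.5))
E
```

```text
t 3.95 chassis mm [  33.1 -110.3  186.5] F chassis [-1.3 -9.4 -0.1] w 0.047
```

View pics/s2.png

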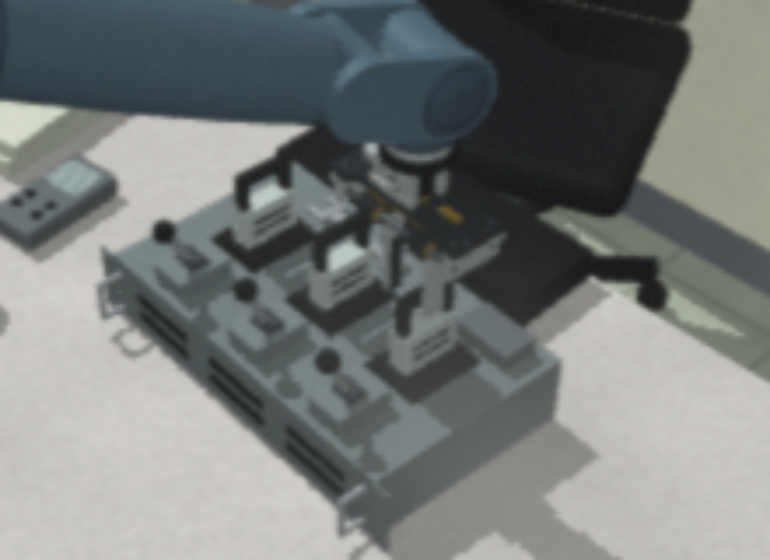

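At contact the force rose to 9.4 N for about 1 mm of give, so the right unit is firm. I'll back off, lift and go to the middle unit.

Request:
send_rows(
  motion=[
    {"offset":[14,0,0],"delta_rot":[0,0,0],"jaw":0},
    {"offset":[0,0,-22],"delta_rot":[0,0,0],"jaw":0},
    {"offset":[0,0,-23],"delta_rot":[0,0,0],"jaw":0},
    {"offset":[-40,0,0],"delta_rot":[0,0,0],"jaw":0},
    {"offset":[-40,0,0],"delta_rot":[0,0,0],"jaw":0},
  ],
)

```text
t: 4.5
position: [0.6423, 0.0219, 0.2328]
ee_rot: [-2.123, 2.312, -0.001]
wrist_force: [0.3, 0.3, 0.3]
grip_width: 0.0467
```

Request:
send_rows(
  motion=[
    {"offset":[-40,0,0],"delta_rot":[0,0,0],"jaw":0},
    {"offset":[0,0,0],"delta_rot":[0,0,0],"jaw":0},
    {"offset":[0,0,0],"delta_rot":[0,0,0],"jaw":0},
  ],
)

```text
t: 4.8
position: [0.6449, 0.0623, 0.2314]
ee_rot: [-2.13, 2.309, 0.001]
wrist_force: [-0.2, -1.1, 0.2]
grip_width: 0.0469
```

```bash
python3 -c "
from h import *
goto(.035,0,.185)"
```

```text
t 4.80 chassis mm [ 33.   -1.3 231.4] F chassis [-0.1 -1.1  0.2] w 0.047
offset tool mm [-1.3 -2.  46.4]
rot to align x=+1Y [-1.00e-03  0.00e+00 -3.14e+00] offset after rot [ 1.3  2.  46.4]
rot to align x=-1Y [0.    0.    0.001] offset after rot [-1.3 -2.  46.4]
```

Request:
send_rows(
  motion=[
    {"offset":[-1,-2,23],"delta_rot":[0,0,0],"jaw":0},
    {"offset":[0,0,23],"delta_rot":[0,0,0],"jaw":0},
    {"offset":[-7,0,0],"delta_rot":[0,0,0],"jaw":0},
    {"offset":[-7,0,0],"delta_rot":[0,0,0],"jaw":0},
    {"offset":[0,0,0],"delta_rot":[0,0,0],"jaw":0},
  ],
)

```text
t: 5.3
position: [0.649, 0.0769, 0.1871]
ee_rot: [-2.127, 2.309, -0.002]
wrist_force: [-0.4, -0.2, 0.4]
grip_width: 0.047
```

Request:
send_rows(
  motion=[
    {"offset":[-3,0,0],"delta_rot":[0,0,0],"jaw":0},
    {"offset":[0,0,0],"delta_rot":[0,0,0],"jaw":0},
  ],
)

```text
t: 5.5
position: [0.6489, 0.0798, 0.1866]
ee_rot: [-2.128, 2.31, -0.002]
wrist_force: [-0.6, 0.2, 0.4]
grip_width: 0.0471
```

Request:
send_rows(
  motion=[
    {"offset":[-3,0,0],"delta_rot":[0,0,0],"jaw":0},
    {"offset":[0,0,0],"delta_rot":[0,0,0],"jaw":0},
  ],
)

```text
t: 5.7
position: [0.649, 0.0825, 0.186]
ee_rot: [-2.128, 2.31, -0.001]
wrist_force: [-0.5, -0.4, 0.5]
grip_width: 0.0468
```

Request:
send_rows(
  motion=[
    {"offset":[-2,0,0],"delta_rot":[0,0,0],"jaw":0},
    {"offset":[0,0,0],"delta_rot":[0,0,0],"jaw":0},
  ],
)

```text
t: 5.9
position: [0.6489, 0.0845, 0.1857]
ee_rot: [-2.128, 2.311, -0.001]
wrist_force: [-0.4, -1.2, 0.9]
grip_width: 0.0473
```

```bash
python3 -c "
from h import *
st()"
```

```text
t 5.90 chassis mm [ 35.2  21.1 185.7] F chassis [-0.3 -1.2  0.9] w 0.047
```

Request:
send_rows(
  motion=[
    {"offset":[-2,0,0],"delta_rot":[0,0,0],"jaw":0},
    {"offset":[0,0,0],"delta_rot":[0,0,0],"jaw":0},
  ],
)

```text
t: 6.1
position: [0.649, 0.0867, 0.1855]
ee_rot: [-2.128, 2.311, -0.0]
wrist_force: [-0.3, -1.0, 1.3]
grip_width: 0.0471
```

Request:
send_rows(
  motion=[
    {"offset":[-3,0,0],"delta_rot":[0,0,0],"jaw":0},
    {"offset":[0,0,0],"delta_rot":[0,0,0],"jaw":0},
  ],
)

```text
t: 6.3
position: [0.6492, 0.0899, 0.1854]
ee_rot: [-2.128, 2.31, 0.0]
wrist_force: [0.2, -1.7, 1.4]
grip_width: 0.047
```

```bash
python3 -c "
from h import *
st()"
```

```text
t 6.30 chassis mm [ 35.   26.5 185.4] F chassis [ 0.3 -1.6  1.4] w 0.047
```

Only about 1.6 N after 8 mm of travel past contact, so the middle unit is the loose one. I'll keep going left to the stop.

Request:
send_rows(
  motion=[
    {"offset":[-4,0,0],"delta_rot":[0,0,0],"jaw":0},
    {"offset":[-4,0,0],"delta_rot":[0,0,0],"jaw":0},
    {"offset":[-3,0,0],"delta_rot":[0,0,0],"jaw":0},
    {"offset":[0,0,0],"delta_rot":[0,0,0],"jaw":0},
  ],
)

```text
t: 6.7
position: [0.6499, 0.1012, 0.1851]
ee_rot: [2.129, -2.31, -0.001]
wrist_force: [0.0, -0.7, 0.1]
grip_width: 0.0469
```

Request:
send_rows(
  motion=[
    {"offset":[-2,0,0],"delta_rot":[0,0,0],"jaw":0},
    {"offset":[0,0,0],"delta_rot":[0,0,0],"jaw":0},
  ],
)

```text
t: 6.9
position: [0.65, 0.1022, 0.1851]
ee_rot: [2.127, -2.31, -0.0]
wrist_force: [-0.3, -2.6, -0.8]
grip_width: 0.0471
```

Request:
send_rows(
  motion=[
    {"offset":[-2,0,0],"delta_rot":[0,0,0],"jaw":0},
    {"offset":[0,0,0],"delta_rot":[0,0,0],"jaw":0},
  ],
)

```text
t: 7.1
position: [0.6501, 0.1025, 0.185]
ee_rot: [2.125, -2.308, 0.003]
wrist_force: [-1.7, -8.5, -1.1]
grip_width: 0.0472
```

```bash
python3 - <<'E'
from h import *
st()
p,d=r.read_camera("side");cv2.imwrite("pics/s3.png",cv2.resize(p[100:260,230:450,::-1],None,fx=3.5,fy=3.5))
E
```

```text
t 7.10 chassis mm [ 34.9  39.1 185. ] F chassis [-1.  -8.6 -1.1] w 0.047
```

View pics/s3.png

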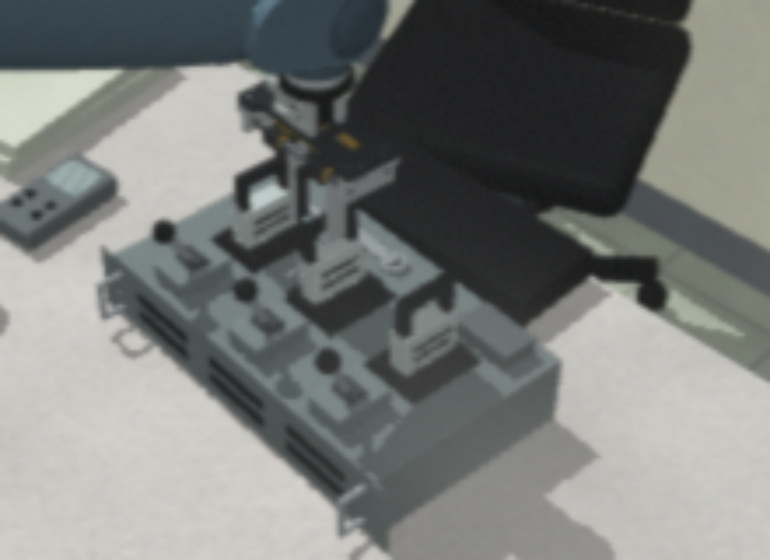

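The middle unit is tipped left in the picture and sits against its stop (8.6 N). Next is the right side.

Request:
send_rows(
  motion=[
    {"offset":[10,0,0],"delta_rot":[0,0,0],"jaw":0},
    {"offset":[10,0,0],"delta_rot":[0,0,0],"jaw":0},
    {"offset":[10,0,0],"delta_rot":[0,0,0],"jaw":0},
    {"offset":[8,0,0],"delta_rot":[0,0,0],"jaw":0},
    {"offset":[8,0,0],"delta_rot":[0,0,0],"jaw":0},
  ],
)

```text
t: 7.65
position: [0.6469, 0.0583, 0.186]
ee_rot: [-2.127, 2.31, -0.0]
wrist_force: [-0.2, 2.3, -0.1]
grip_width: 0.0469
```

Request:
send_rows(
  motion=[
    {"offset":[8,0,0],"delta_rot":[0,0,0],"jaw":0},
    {"offset":[8,0,0],"delta_rot":[0,0,0],"jaw":0},
    {"offset":[6,0,0],"delta_rot":[0,0,0],"jaw":0},
    {"offset":[0,0,0],"delta_rot":[0,0,0],"jaw":0},
  ],
)

```text
t: 8.05
position: [0.6447, 0.0357, 0.1853]
ee_rot: [2.127, -2.311, 0.0]
wrist_force: [0.5, -0.5, -0.1]
grip_width: 0.0472
```

```bash
python3 -c "
from h import *
st()"
```

```text
t 8.05 chassis mm [ 35.  -27.9 185.3] F chassis [ 0.6 -0.4 -0.1] w 0.047
```

Request:
send_rows(
  motion=[
    {"offset":[3,0,0],"delta_rot":[0,0,0],"jaw":0},
    {"offset":[3,0,0],"delta_rot":[0,0,0],"jaw":0},
    {"offset":[0,0,0],"delta_rot":[0,0,0],"jaw":0},
  ],
)

```text
t: 8.35
position: [0.6441, 0.0305, 0.1851]
ee_rot: [2.128, -2.31, -0.001]
wrist_force: [-1.3, 1.1, -0.3]
grip_width: 0.0471
```

Request:
send_rows(
  motion=[
    {"offset":[2,0,0],"delta_rot":[0,0,0],"jaw":0},
    {"offset":[0,0,0],"delta_rot":[0,0,0],"jaw":0},
  ],
)

```text
t: 8.55
position: [0.644, 0.0287, 0.1852]
ee_rot: [2.128, -2.31, -0.001]
wrist_force: [-0.4, 1.2, -0.6]
grip_width: 0.0471
```

Request:
send_rows(
  motion=[
    {"offset":[2,0,0],"delta_rot":[0,0,0],"jaw":0},
    {"offset":[0,0,0],"delta_rot":[0,0,0],"jaw":0},
  ],
)

```text
t: 8.75
position: [0.6439, 0.0277, 0.1852]
ee_rot: [-2.127, 2.31, 0.003]
wrist_force: [0.1, 6.0, -1.7]
grip_width: 0.0467
```

```bash
python3 -c "
from h import *
st()"
```

```text
t 8.75 chassis mm [ 34.8 -36.  185.2] F chassis [-0.4  6.  -1.7] w 0.047
```

Request:
send_rows(
  motion=[
    {"offset":[2,0,0],"delta_rot":[0,0,0],"jaw":0},
    {"offset":[0,0,0],"delta_rot":[0,0,0],"jaw":0},
    {"offset":[-14,0,0],"delta_rot":[0,0,0],"jaw":0},
    {"offset":[0,0,0],"delta_rot":[0,0,0],"jaw":0},
    {"offset":[0,0,-30],"delta_rot":[0,0,0],"jaw":0},
  ],
)

```text
t: 9.25
position: [0.6424, 0.0388, 0.2111]
ee_rot: [2.124, -2.305, -0.009]
wrist_force: [0.4, -0.1, -0.5]
grip_width: 0.047
```

Request:
send_rows(
  motion=[
    {"offset":[0,0,-35],"delta_rot":[0,0,0],"jaw":-1},
    {"offset":[-12,45,0],"delta_rot":[0,0,0],"jaw":-1},
    {"offset":[-12,45,0],"delta_rot":[0,0,0],"jaw":-1},
    {"offset":[0,45,0],"delta_rot":[0,0,0],"jaw":-1},
    {"offset":[0,40,0],"delta_rot":[0,0,0],"jaw":-1},
  ],
)

```text
t: 9.75
position: [0.4708, 0.0769, 0.2506]
ee_rot: [2.129, -2.31, 0.002]
wrist_force: [0.3, 0.7, 0.4]
grip_width: 0.0099
```

```bash
python3 - <<'E'
from h import *
goto(-.135,.0,.180)
for n in("top","side"):
    p,d=r.read_camera(n);np.savez(n+"4.npz",p=p,d=d);b=(135,250,220,400) if n=="top" else (100,260,230,450)
    cv2.imwrite(f"pics/{n}4.png",cv2.resize(p[b[0]:b[1],b[2]:b[3],::-1],None,fx=3.6,fy=3.6,interpolation=cv2.INTER_CUBIC))
f=np.load("top4.npz");P=cloud("top",f["d"]);z=P[...,2]
roi=np.zeros(z.shape,bool);roi[138:245,222:395]=1
m=(roi&(z>.178)&(z<.2)).astype(np.uint8)
n,l,s,ce=cv2.connectedComponentsWithStats(m)
for i in range(1,n):
    if s[i,4]<15:continue
    q=P[l==i];print(s[i,4],C(q.mean(0)).round(4))
E
```

```text
t 9.75 chassis mm [-141.7   -1.1  250.6] F chassis [0.2 0.7 0.4] w 0.010
offset tool mm [-1.2 -6.6 70.6]
rot to align x=+1Y [ 2.000e-03 -1.000e-03 -3.141e+00] offset after rot [ 1.1  6.7 70.6]
rot to align x=-1Y [-0.001 -0.001  0.   ] offset after rot [-1.1 -6.7 70.6]
139 [0.0335 0.1288 0.1898]
132 [ 0.0332 -0.0229  0.1888]
130 [ 0.0332 -0.1285  0.1903]
38 [-0.0986  0.1301  0.1818]
44 [-0.0945 -0.1295  0.1832]
```

View pics/top4.png

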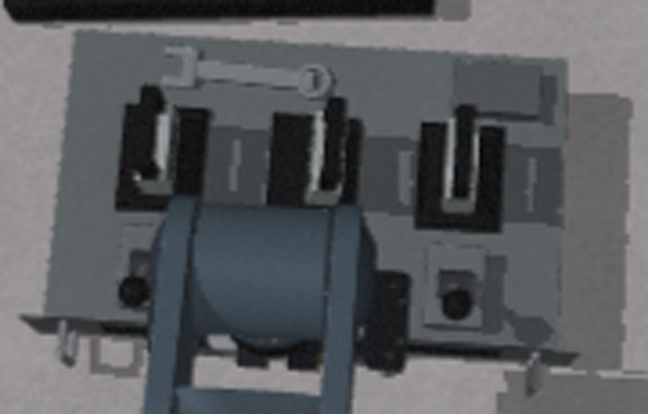

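View pics/side4.png

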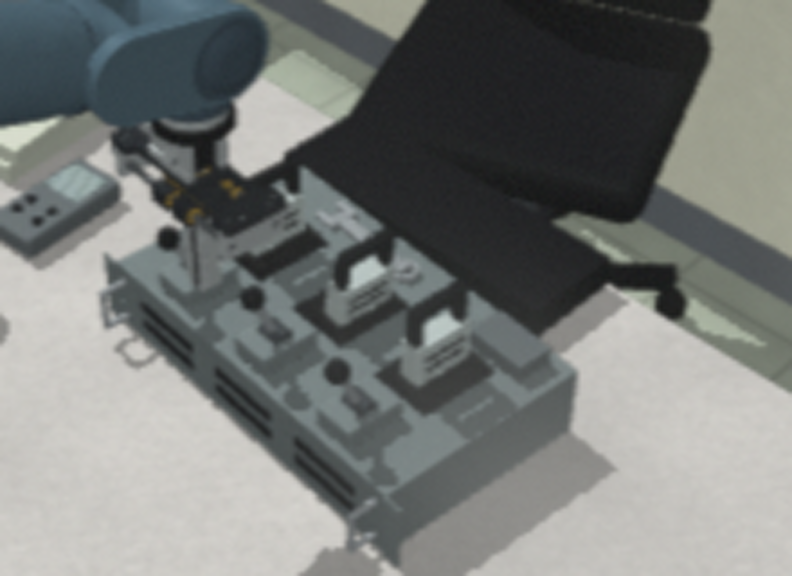

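The middle unit's bar is now at chassis y ≈ -22.9 mm, leaning right at (335,150) in the top crop. The left and right balls are still on the near side. I'll lower the closed fingers in front of the middle ball and push.

Request:
send_rows(
  motion=[
    {"offset":[-1,0,35],"delta_rot":[0,0,0],"jaw":-1},
    {"offset":[0,0,34],"delta_rot":[0,0,0],"jaw":-1},
    {"offset":[0,0,0],"delta_rot":[0,0,0],"jaw":-1},
    {"offset":[0,0,0],"delta_rot":[0,0,0],"jaw":-1},
  ],
)

```text
t: 10.25
position: [0.4734, 0.0776, 0.1821]
ee_rot: [2.128, -2.311, 0.001]
wrist_force: [0.9, -0.0, -0.6]
grip_width: 0.0005
```

```bash
python3 -c "
from h import *
goto(-.05,.0,.180)"
```

```text
t 10.25 chassis mm [-139.2   -0.2  182.1] F chassis [ 0.9  0.  -0.6] w 0.000
offset tool mm [ -0.2 -89.2   2.1]
rot to align x=+1Y [-1.000e-03  0.000e+00  3.141e+00] offset after rot [ 0.2 89.2  2.1]
rot to align x=-1Y [-0.    -0.001 -0.   ] offset after rot [ -0.2 -89.2   2.1]
```

Request:
send_rows(
  motion=[
    {"offset":[0,-15,0],"delta_rot":[0,0,0],"jaw":-1},
    {"offset":[0,-15,0],"delta_rot":[0,0,0],"jaw":-1},
    {"offset":[0,-15,0],"delta_rot":[0,0,0],"jaw":-1},
    {"offset":[0,-15,0],"delta_rot":[0,0,0],"jaw":-1},
    {"offset":[0,-10,0],"delta_rot":[0,0,0],"jaw":-1},
  ],
)

```text
t: 10.75
position: [0.545, 0.0719, 0.1841]
ee_rot: [-2.126, 2.309, -0.005]
wrist_force: [-0.5, 0.3, 0.8]
grip_width: 0.001
```

Request:
send_rows(
  motion=[
    {"offset":[0,-6,0],"delta_rot":[0,0,0],"jaw":-1},
    {"offset":[0,-4,0],"delta_rot":[0,0,0],"jaw":-1},
    {"offset":[0,0,0],"delta_rot":[0,0,0],"jaw":-1},
  ],
)

```text
t: 11.05
position: [0.5529, 0.0713, 0.1819]
ee_rot: [-2.128, 2.31, -0.001]
wrist_force: [-0.4, 0.7, 0.7]
grip_width: 0.0006
```

Request:
send_rows(
  motion=[
    {"offset":[0,-3,0],"delta_rot":[0,0,0],"jaw":-1},
    {"offset":[0,0,0],"delta_rot":[0,0,0],"jaw":-1},
  ],
)

```text
t: 11.25
position: [0.5552, 0.0712, 0.1813]
ee_rot: [2.128, -2.311, -0.001]
wrist_force: [-0.3, 0.1, -0.5]
grip_width: 0.0006
```

```bash
python3 -c "
from h import *
st()"
```

```text
t 11.25 chassis mm [-5.710e+01  1.000e-01  1.813e+02] F chassis [-0.3  0.1 -0.5] w 0.001
```

Request:
send_rows(
  motion=[
    {"offset":[0,-3,0],"delta_rot":[0,0,0],"jaw":-1},
    {"offset":[0,0,0],"delta_rot":[0,0,0],"jaw":-1},
  ],
)

```text
t: 11.45
position: [0.5582, 0.0709, 0.1812]
ee_rot: [2.128, -2.311, -0.001]
wrist_force: [-0.7, 0.1, -0.2]
grip_width: 0.0002
```

Request:
send_rows(
  motion=[
    {"offset":[0,-3,0],"delta_rot":[0,0,0],"jaw":-1},
    {"offset":[0,0,0],"delta_rot":[0,0,0],"jaw":-1},
  ],
)

```text
t: 11.65
position: [0.5602, 0.0709, 0.1811]
ee_rot: [2.127, -2.308, -0.005]
wrist_force: [-5.7, 0.4, 1.7]
grip_width: 0.0005
```

Request:
send_rows(
  motion=[
    {"offset":[0,-2,0],"delta_rot":[0,0,0],"jaw":-1},
    {"offset":[0,0,0],"delta_rot":[0,0,0],"jaw":-1},
  ],
)

```text
t: 11.85
position: [0.5605, 0.0709, 0.181]
ee_rot: [2.124, -2.305, -0.01]
wrist_force: [-13.0, 1.6, 5.3]
grip_width: 0.0003
```

```bash
python3 - <<'E'
from h import *
st()
n="side";p,d=r.read_camera(n);b=(100,260,230,450)
cv2.imwrite(f"pics/{n}5.png",cv2.resize(p[b[0]:b[1],b[2]:b[3],::-1],None,fx=3.6,fy=3.6,interpolation=cv2.INTER_CUBIC))
E
```

```text
t 11.85 chassis mm [-51.8   0.2 181. ] F chassis [-13.1   0.5   5.3] w 0.000
```

View pics/side5.png

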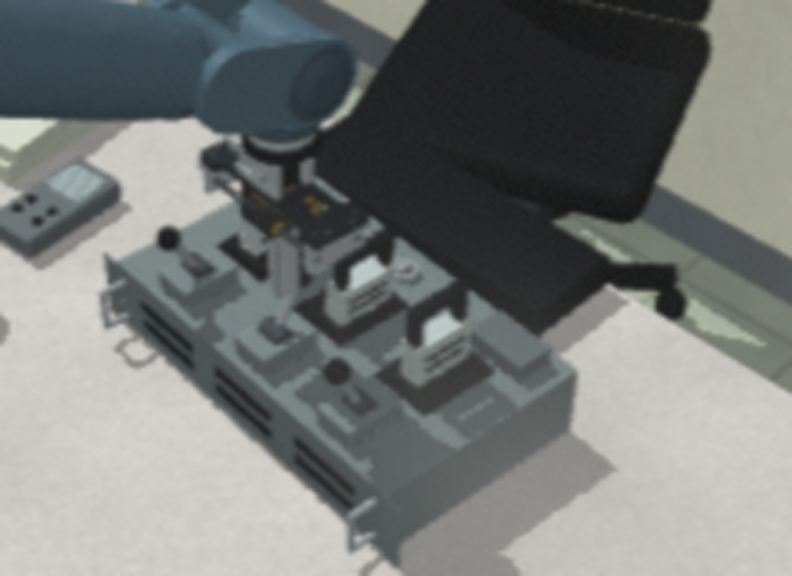

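The lever is at its far stop: 13 N at x ≈ -52 mm, as predicted. I'll back off, lift clear, retreat and check.

Request:
send_rows(
  motion=[
    {"offset":[0,20,0],"delta_rot":[0,0,0],"jaw":-1},
    {"offset":[0,20,0],"delta_rot":[0,0,0],"jaw":-1},
    {"offset":[0,0,-35],"delta_rot":[0,0,0],"jaw":-1},
    {"offset":[0,0,-40],"delta_rot":[0,0,0],"jaw":-1},
    {"offset":[0,40,-20],"delta_rot":[0,0,0],"jaw":-1},
  ],
)

```text
t: 12.4
position: [0.4869, 0.0764, 0.2807]
ee_rot: [-2.124, 2.308, -0.008]
wrist_force: [-0.3, 0.7, 0.9]
grip_width: 0.0004
```

Request:
send_rows(
  motion=[
    {"offset":[35,30,0],"delta_rot":[0,0,0],"jaw":-1},
    {"offset":[45,0,0],"delta_rot":[0,0,0],"jaw":-1},
    {"offset":[45,0,0],"delta_rot":[0,0,0],"jaw":-1},
    {"offset":[45,0,0],"delta_rot":[0,0,0],"jaw":-1},
    {"offset":[45,0,0],"delta_rot":[0,0,0],"jaw":-1},
  ],
)

```text
t: 12.9
position: [0.436, -0.1367, 0.2772]
ee_rot: [-2.128, 2.31, -0.004]
wrist_force: [0.7, 0.5, -0.5]
grip_width: -0.0001
```

Request:
send_rows(
  motion=[
    {"offset":[45,0,0],"delta_rot":[0,0,0],"jaw":-1},
    {"offset":[45,0,0],"delta_rot":[0,0,0],"jaw":-1},
    {"offset":[0,0,0],"delta_rot":[0,0,0],"jaw":-1},
    {"offset":[0,0,0],"delta_rot":[0,0,0],"jaw":-1},
  ],
)

```text
t: 13.3
position: [0.4287, -0.2253, 0.2766]
ee_rot: [-2.126, 2.313, -0.0]
wrist_force: [0.3, -0.6, 0.2]
grip_width: 0.0005
```

```bash
python3 - <<'E'
from h import *
st()
n="top";p,d=r.read_camera(n);b=(135,250,220,400)
cv2.imwrite(f"pics/{n}6.png",cv2.resize(p[b[0]:b[1],b[2]:b[3],::-1],None,fx=4,fy=4,interpolation=cv2.INTER_CUBIC))
P=cloud("top",d);z=P[...,2]
roi=np.zeros(z.shape,bool);roi[138:245,222:395]=1
m=(roi&(z>.17)&(z<.2)).astype(np.uint8)
n,l,s,ce=cv2.connectedComponentsWithStats(m)
for i in range(1,n):
    if s[i,4]<15:continue
    q=P[l==i];print(s[i,4],C(q.mean(0)).round(4))
E
```

```text
t 13.30 chassis mm [-158.9 -305.7  276.6] F chassis [ 0.3 -0.6  0.2] w 0.000
141 [0.0327 0.1288 0.1896]
137 [ 0.0325 -0.0229  0.1883]
135 [ 0.0323 -0.1285  0.1899]
58 [-0.0323 -0.0006  0.1791]
61 [-0.0988  0.1286  0.1792]
62 [-0.0943 -0.13    0.1816]
```

View pics/top6.png

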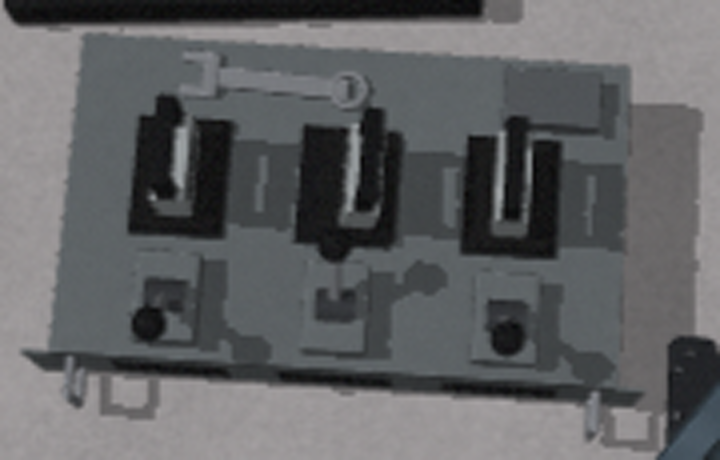

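The middle lever's ball is at (335,245), over on the far side (x = -32 mm, about 0.98 rad). The other two are still on the near side at (148,323) and (505,335). The middle bar leans right at -22.9 mm, nothing else has moved, and the arm is clear.

```bash
python3 -c "
from rig import r
print(r.finish_job())"
```

```text
the job is handed in; nothing more can be done
None
```

The loose unit was the middle one. It is left leaning right with its marker lever fully over, and I handed the job in at about 13.4 s; no verdict was reported.

- **Finding it:** I tried the right unit first. It was firm: about 9 N for 1 mm of give. The middle unit rocked at about 1.6 N. I did not touch the left unit, since the middle one was clearly loose.
- **Rocking:** I pushed the middle unit left to its stop (8.6 N), then right to its stop (last reading 6 N, then 2 mm more).
- **Lever:** I pushed the middle lever away from the robot to its stop (13 N).
- **Last top-camera check:**
  - The middle handle bar is 22.9 mm right of upright.
  - The middle lever's ball is at chassis x = -32 mm, the far end of its swing.
  - The other two balls are still on the near side, at x = -99 and -94 mm.
  - The wrench and bit case look unmoved. I did not measure any bystander's position, and the last picture did not cover the mug, mouse, adapter or tester.
  - The arm is clear of everything.
- **Disagreements:** My chassis x and y are good to a few millimetres only. After I corrected the chassis position, the bars still read 2 to 3 mm off in x, and finger contact came about 2 to 3 mm later than I expected.

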